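# Rock a stuck tube block out of its heater

## Robot

A 6-joint arm with a two-finger parallel gripper is mounted at the origin on a cart in front of the work surface, level with it; the furniture and walls round the work are solid. World frame = base frame: x ahead of the robot, y to its left, z up, the work surface at z = 0. Lengths are in m, angles in rad, forces in N, time in s.
With the tool pointing down it reaches from about 0.3 to 0.875 m from the base axis. Payload 6.4 kg.
Tool frame: the origin (TCP) lies at the very end of the fingers, on their centre line; the grasp point (between the pads) lies 19 mm behind it; z points along the fingers, y is the direction in which the jaws open and shut (so a half turn about z gives the same grasp; the last joint's range is limited). The gripper opens to 85 mm and grips with 20 to 120 N. Pads are 22 mm wide; open, the fingers measure 114 mm over their backs; the gripper's body (76 mm by 85 mm) begins 54 mm behind the grasp point. The pads swing forward as they close: fully open they stand 13 mm farther back than shut.
Start: joints at [0.908, 0.181, 1.607, -0, 1.354, -0.206], TCP at [0.254, 0.516, 0.194] pointing down, gripper open.
Joint ranges: [-2.99, 2.99], [-0.89, 2.07], [0.3, 2.58], [-1.14, 4.28], [0, 2.63], [-3.12, 3.12]. Speed limits (rad/s): [2.57, 2.57, 3.01, 3.14, 3.14, 3.14].

## Interface

Orientations are given as a unit quaternion [w, x, y, z].
In Python, from station import * gives the robot as it stands. The module is installed in compiled form; this text tells all that it offers.
- The arm moves only by the tool send_rows, never from a script. Its argument "rows" is a list that holds one entry, the list of rows, each a list of 7 numbers: the shift along the world's x, y, z in mm, then the turn, a rotation vector about the world's x, y, z in degrees, then the closure in counts, from 0 (fully open) to 255 (shut). A call has 1 to 5 rows; each row shifts and turns the commanded pose from where the row before left it; what a row does not reach is not made up. A row lasts 1/8 s, in which the tool goes at most 62.5 mm and 10.7 degrees, less where a joint would pass 70% of its speed; a pose out of reach is approached as far as the arm can. A call is refused whole if a number of a shift passes 62.5 or a number of a turn 10.7, either way. A call with a gripper value outside its range is refused whole. The fingers move at their own pace and stop on an object; "force" is the grip in N (left out, the last holds). Time passes only in rows, so rows that do not move let the fingers close. It gives the time, the measured TCP pose, the force and the opening at its end, in the units of the state.
- get_obs(): the state, without advancing time (a new reading comes with each control period).
- snapshot(name): name is "side" or "top"; returns a dict with "frame" (420x560x3 uint8, blue, green, red), "depth" (420x560 float32, m along the optical axis (not along the pixel's ray), 0 where there is no reading), "vfov" (degrees; the focal length in pixels is half the picture's height over the tangent of half this angle, whatever the lens; pixels are square), "cx", "cy" (the principal point, pixels), "T" (4x4, takes a point from camera to world coordinates). Camera axes: x right, y down, z forward; pixel columns grow to the right and rows downward; lengths in m; the calibration is good to about 2 mm. A picture is of the moment at which its call begins.
- finish_job(): hands the job in, once; it reports no verdict.
The state is a dict: "time": time; "qpos": joint angles; "joint_velocities": joint speeds; "joint_torque": joint torques, N m; "tool_pos": TCP position; "eef_rot": TCP orientation; "wrist_force": force on the tool from outside, world axes, zero at the start; "torque": the same for the moment, N m; "opening": finger opening in m.
Only numpy, scipy, OpenCV 4.12 (cv2) and the standard library are available. Lean on these libraries where they do the work, as an engineer would, in place of code of your own. Each camera call takes 0.05 s, during which the arm holds its last target. There are 200 camera calls.

## Task

The metal tube block is stuck in the well of the dry-block heater and will not come out by a straight pull. Take it by its upright handle and rock it side to side (its left and right sides, with the heater's console as the front): lift one side over its catch while the other side stays down in the well, then rock the other side up over its catch, and lift the block out. Finish still holding it, level and at rest, just clear of the heater, a finger's breadth or two straight above its well, and leave the other things where they stand.

Things in the scene. Friction and masses are not known exactly. Their poses are not given: they have to be found in the camera images.
- heater: Dry-block heater, fixed on the worktop: white box 110 (x) x 140 (y) x 48 mm high, lower grey console (display, three round keys) at its front, x = -54 to -96 mm, 40 mm high. Origin: on the worktop under the centre of the well; z up, console at -x, left side +y, right side -y. In its top a well 58.5 (x) x 81.5 (y) mm, 26 mm deep.
- well_floor (a point): Centre of the well's floor, 22 mm above the worktop and 26 mm below the well's rim; axes as the heater's. At the left and right walls of the well a rounded steel nose (7 mm thick, centred 11 mm above the floor) sticks out 4 mm over the block's foot. A side of the block raised 15 mm (tilt about 0.19 rad, up to 1 N m) passes its nose and is then carried by it, 14.5 mm above the floor.
- retaining_bar (a joint): The two noses are the ends of one bar that slides along the heater's y (m, 0 = centred, + to the left, spring 1.8 N per mm). When one nose is pushed back the other comes forward: a level pull lifts the block only about 4 mm and then jams; with one side kept down the other passes. Then rock the second side up about the side already carried, and the block is free.
- tube_block: Aluminium tube block, 0.4 kg, fully down in the well at the start, axes as the heater's. Origin: centre of its underside. Foot 56 (x) x 80 (y) x 5.5 mm, upper left and right edges bevelled; body 56 x 62 mm up to z = 34 mm with six 12 mm tube holes; upright flat handle 24 (x) x 14 (y) mm from z = 34 to 83 mm, flat faces to +y and -y: fingers closing along y grip it firmly for rocking about x.
- block_handle (a point): Grip point on the middle line of the block's handle, 62 mm above the block's underside; axes as the block's.
- block_left (a point): Middle of the block's lower left edge (+y 40 mm, at its underside).
- block_right (a point): Middle of the block's lower right edge (-y 40 mm, at its underside).
- pill_jar: Bystander: small white screw jar, 34 mm across, 46 mm high, at the heater's left; origin under its centre.
- vial_box: Bystander: small white carton, 28 x 34 x 58 mm high, at the heater's right; origin under its centre.
- saline_bottle: Bystander: small bottle with a screw cap, 34 mm across, 79 mm high, left on the worktop; origin under its centre.
- sample_pot: Bystander: white capped pot, 43 mm across, 84 mm high, behind at the right; origin under its centre.

How it is judged:
On the way, in this order (a step that is already met when the one before it is completed fails the run):
1. one side of the block is up over its catch while the other side is still down in the well (((z of block_left in the frame of well_floor above 0.0125 m and z of block_right in the frame of well_floor below 0.007 m) or (z of block_right in the frame of well_floor above 0.0125 m and z of block_left in the frame of well_floor below 0.007 m))), for 0.1 s.
2. the other side is up over its catch too (z of each of block_left, block_right in the frame of well_floor above 0.0125 m), for 0.1 s.
At the end, for the whole second after the job is handed in: The block is held in the fingers, at rest and within 0.2 rad of level, not touching the heater: both lower edges at least 2 mm above the rim of the well (28 mm above its floor), its underside at most 60 mm above the rim, and its centre within 40 mm of straight above the well (z of each of block_left, block_right in the frame of well_floor above 0.028 m and z of tube_block in the frame of well_floor below 0.086 m and horizontal distance between tube_block and well_floor below 0.04 m and angle between tube_block's own z axis and vertical below 0.2 rad and contact force between tube_block and heater below 0.2 N and contact force between the fingers and tube_block above 2 N and linear speed of tube_block below 0.02 m/s); the arm keeps its last pose, push and grip.
It fails at once if a bystander is pushed away or knocked over (distance of any of pill_jar, vial_box, saline_bottle, sample_pot from where it was at the start of the episode above 0.03 m or angle between any of pill_jar, vial_box, saline_bottle, sample_pot's own z axis and vertical above 0.6 rad).
It also fails if it takes over 34 s, if anything falls off the work surface, if the arm or the gripper's body presses on something with over 40 N, if the wrist force passes 120 N, or if a joint passes its speed limit or range.

## Working session

There is one attempt and no reset: what is moved stays moved. The work goes in short steps, Python scripts to look and compute and a tool call to move; the robot and the scene stay as the last step left them, time stands still between calls to the robot, and variables do not carry over. Pictures are saved under pics/ and viewed, about 8 in all and at most 12, crops included, and the job is handed in when it is done.

Besides the shell and the picture viewer there is one more tool, called after ">>>" by a JSON object that holds its "method" and its "body", one argument or row to a line. send_rows: Moves the arm, as the interface text tells. Its arguments: {"type":"object","properties":{"rows":{"type":"array","items":{"type":"array","items":{"type":"array","items":{"type":"number"}}}},"force":{"type":"number"}},"required":["rows"]}

```bash
mkdir -p pics; cat > h.py <<'E'
from station import *
import numpy as np, cv2
def snap(n,save=None):
    s=snapshot(n)
    if save: cv2.imwrite('pics/'+save,s['frame'])
    return s
def cloud(s):
    f=210/np.tan(np.radians(s['vfov']/2)); d=s['depth']
    v,u=np.mgrid[:420,:560]
    P=np.stack([(u-s['cx'])/f*d,(v-s['cy'])/f*d,d],-1)
    W=P@s['T'][:3,:3].T+s['T'][:3,3]; W[d==0]=np.nan
    return W
E
python3 - <<'E'
from h import *
a=snap('top');b=snap('side')
np.savez('s0.npz',top=cloud(a),side=cloud(b),ft=a['frame'],fs=b['frame'])
cv2.imwrite('pics/a.png',a['frame']);cv2.imwrite('pics/b.png',b['frame'])
for s in(a,b):print(s['T'].round(3),s['vfov'],s['cx'],s['cy'])
print(get_obs())
E
```

```text
[[-0.056 -0.972  0.227  0.385]
 [-0.998  0.056 -0.008  0.007]
 [-0.005 -0.227 -0.974  1.013]
 [ 0.     0.     0.     1.   ]] 54.789002255432294 276.2458119254942 211.9791088882553
[[ 0.954 -0.148  0.26   0.299]
 [-0.3   -0.498  0.814 -0.933]
 [ 0.009 -0.854 -0.52   0.678]
 [ 0.     0.     0.     1.   ]] 45.995884104654394 282.9762245942879 207.3626268356746
{'time': 0.1, 'qpos': array([ 9.07684407e-01,  1.81520937e-01,  1.60789131e+00,  1.67335577e-05,
        1.35374545e+00, -2.06314050e-01]), 'joint_velocities': array([ 0.00018015, -0.00166695, -0.00290424,  0.00043059,  0.00235854,
       -0.00184443]), 'joint_torque': array([ 1.95765242e-04, -4.45879126e+01, -3.52236021e+01, -1.37000679e-04,
        4.23400095e-03, -1.52237340e-05]), 'tool_pos': array([0.25327097, 0.51562381, 0.19295186]), 'eef_rot': array([-3.36970240e-04,  2.26420020e-01,  9.74029446e-01, -7.06303776e-04]), 'wrist_force': array([ 0.40448808,  0.06013183, -1.04145628]), 'torque': array([0.02696853, 0.00943617, 0.02896514]), 'opening': 0.08497625652405139}
```

View pics/a.png

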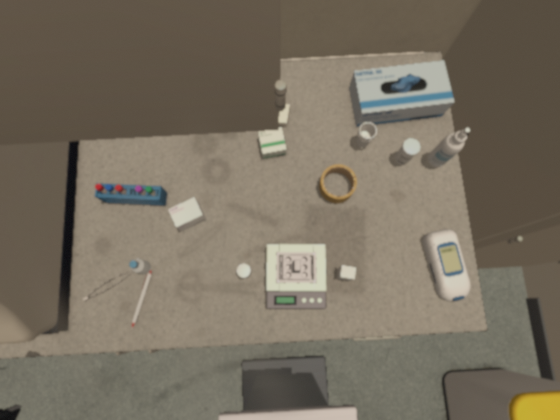

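View pics/b.png

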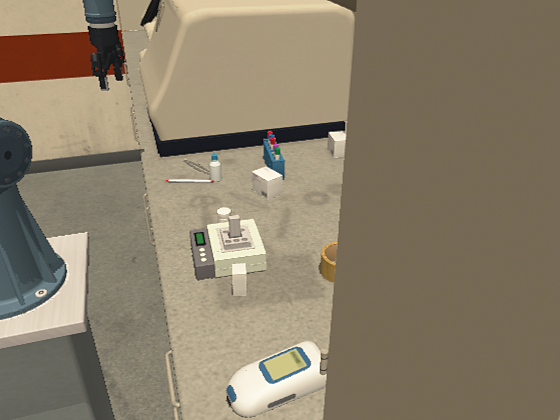

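The top view shows the heater at about (296,275), with its console toward the robot, the block handle at (297,267), the jar at (243,271) on the left and the carton at (348,272) on the right. In the side view the handle top is at about (234,220).

```bash
python3 - <<'E'
from h import *
z=np.load('s0.npz');W=z['top'];S=z['side']
for r in range(236,312,6): print(r,[tuple((W[r,c]*1000).round().astype(int)) for c in (262,272,282,297,312,322)] if not np.isnan(W[r,262:323]).any() else 'nan')
# white top (z 42..54) rect
m=((abs(W[...,2]-.048)<.006)&(W[...,0]>.2)&(W[...,0]<.5)).astype(np.uint8)
m[:, :255]=0;m[:,332:]=0;m[:235]=0;m[315:]=0
p=W[m>0][:,:2].astype(np.float32);print('top rect',len(p),cv2.minAreaRect(p*1000),W[m>0][:,2].mean())
for n,C in(('top',W),('side',S)):
    k=(C[...,2]>.085)&(C[...,2]<.13)&(abs(C[...,0]-.33)<.1)&(abs(C[...,1]+.03)<.08)
    q=C[k];print(n,len(q),np.argwhere(k).mean(0) if len(q) else 0,q.min(0) if len(q) else 0,q.max(0) if len(q) else 0,q.mean(0) if len(q) else 0)
    for zz in (.09,.1,.102): 
        kk=k&(C[...,2]>zz); 
        if kk.any(): print(zz,kk.sum(),C[kk].mean(0))
m=((abs(S[...,2]-.048)<.004)&(abs(S[...,0]-.33)<.12)&(abs(S[...,1]+.03)<.1))
p=S[m][:,:2].astype(np.float32);print('side rect',len(p),cv2.minAreaRect(p*1000))
def big(f,r0,r1,c0,c1): return cv2.resize(f[r0:r1,c0:c1],None,fx=5,fy=5,interpolation=cv2.INTER_CUBIC)
a=big(z['ft'],235,315,255,335);b=big(z['fs'],205,300,180,275)
b=cv2.resize(b,(400,400));cv2.imwrite('pics/c.png',np.hstack([a,b]))
E
```

```text
236 [(np.int64(561), np.int64(38), np.int64(-1)), (np.int64(559), np.int64(13), np.int64(4)), (np.int64(558), np.int64(-13), np.int64(-2)), (np.int64(556), np.int64(-50), np.int64(0)), (np.int64(554), np.int64(-89), np.int64(-1)), (np.int64(552), np.int64(-113), np.int64(2))]
242 [(np.int64(545), np.int64(39), np.int64(5)), (np.int64(544), np.int64(14), np.int64(-1)), (np.int64(542), np.int64(-12), np.int64(0)), (np.int64(540), np.int64(-49), np.int64(2)), (np.int64(538), np.int64(-87), np.int64(2)), (np.int64(537), np.int64(-112), np.int64(0))]
248 [(np.int64(530), np.int64(39), np.int64(2)), (np.int64(522), np.int64(14), np.int64(46)), (np.int64(520), np.int64(-10), np.int64(50)), (np.int64(518), np.int64(-46), np.int64(49)), (np.int64(516), np.int64(-81), np.int64(50)), (np.int64(515), np.int64(-105), np.int64(49))]
254 [(np.int64(515), np.int64(40), np.int64(-4)), (np.int64(507), np.int64(15), np.int64(48)), (np.int64(506), np.int64(-9), np.int64(47)), (np.int64(504), np.int64(-45), np.int64(48)), (np.int64(503), np.int64(-81), np.int64(44)), (np.int64(501), np.int64(-104), np.in
[... 1286 characters left out ...]
t64(-40), np.int64(50)), (np.int64(432), np.int64(-75), np.int64(48)), (np.int64(430), np.int64(-99), np.int64(47))]
290 nan
296 [(np.int64(412), np.int64(45), np.int64(-3)), (np.int64(410), np.int64(20), np.int64(41)), (np.int64(408), np.int64(-3), np.int64(41)), (np.int64(406), np.int64(-39), np.int64(38)), (np.int64(404), np.int64(-74), np.int64(42)), (np.int64(403), np.int64(-97), np.int64(40))]
302 nan
308 nan
top rect 1576 ((441.4454040527344, -39.28901672363281), (138.7803497314453, 120.74147033691406), 87.19854736328125) 0.04779786614541292
top 0 0 0 0 0
side 0 0 0 0 0
side rect 545 ((421.9830322265625, -37.025917053222656), (146.73568725585938, 55.89076614379883), 89.95378112792969)
```

View pics/c.png

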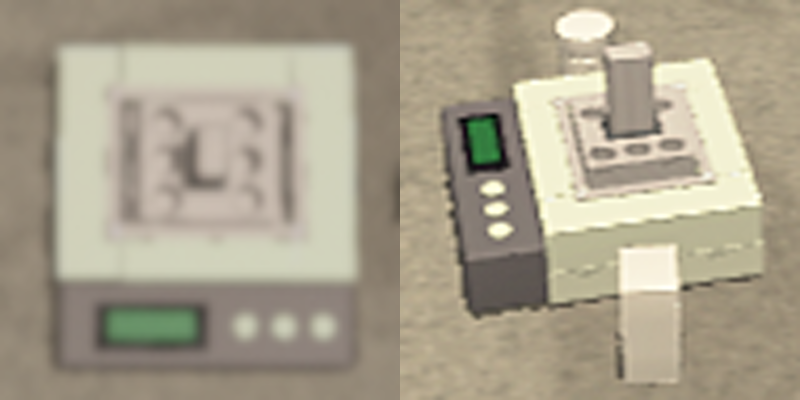

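```bash
cat > m.py <<'E'
from h import *
def meas(W,S):
  for n,C in(('top',W),('side',S)):
    near=(abs(C[...,0]-.47)<.1)&(abs(C[...,1]+.041)<.045)
    k=near&(C[...,2]>.085)&(C[...,2]<.2)
    kt=k&(C[...,2]>np.nanpercentile(C[...,2][k],60)-.006)
    q=C[kt]; print(n,'handle',k.sum(),C[k].mean(0).round(4),'topface',len(q),q.mean(0).round(4),'range',q.min(0).round(3),q.max(0).round(3),'px',np.argwhere(kt).mean(0)[::-1].round(1))
    near=(abs(C[...,0]-.47)<.1)&(abs(C[...,1]+.041)<.09)
    k=near&(C[...,2]>.0445)&(C[...,2]<.06); p=(C[k][:,:2]*1000).astype(np.float32)
    print('  rect',cv2.minAreaRect(p),p.min(0),p.max(0))
if __name__=='__main__':
  z=np.load('s0.npz');meas(z['top'],z['side'])
  # color-based outline of heater in top image: white top mask
  f=z['ft'].astype(int); m=((f.min(2)>165)).astype(np.uint8); 
  m[:,:255]=0;m[:,335:]=0;m[:235]=0;m[315:]=0
  c=max(cv2.findContours(m,0,2)[0],key=cv2.contourArea);print('img',cv2.minAreaRect(c),cv2.boundingRect(c))
  W=z['top']
  for nm,(r,c) in dict(jar=(271,243),box=(272,348)).items():
    print(nm,np.nanmedian(W[r-3:r+4,c-3:c+4].reshape(-1,3),0))
E
python3 m.py
```

```text
top handle 80 [ 0.4737 -0.0403  0.1037] topface 74 [ 0.4746 -0.0404  0.1048] range [ 0.463 -0.048  0.1  ] [ 0.486 -0.033  0.109] px [297.  264.1]
  rect ((458.3575744628906, -40.15570068359375), (139.43881225585938, 140.91795349121094), 86.79141235351562) [ 384.43854 -113.69297] [532.17694   30.919971]
side handle 124 [ 0.471 -0.044  0.097] topface 76 [ 0.4711 -0.0431  0.1015] range [ 0.459 -0.051  0.095] [ 0.483 -0.032  0.108] px [233.4 218.3]
  rect ((471.5816345214844, -39.71614074707031), (145.50865173339844, 111.25194549560547), 86.0611572265625) [ 413.40976 -115.7476 ] [529.60156   36.338593]
img ((296.0, 267.0), (58.0, 46.0), 0.0) (267, 244, 59, 47)
jar [0.47125592 0.0855602  0.04648201]
box [ 0.45402848 -0.16043799  0.05828104]
```

>>> {"method": "send_rows", "body": {
  "rows": [
    [[20, -50, 0, 0, 0, 2.1, 0], [20, -50, 0, 0, 0, 2.1, 0], [20, -50, 0, 0, 0, 2.1, 0], [20, -50, 0, 0, 0, 2.1, 0], [20, -50, 0, 0, 0, 2.1, 0]]
  ],
  "force": 80
}}

```text
time: 0.72
tool_pos: [0.3537, 0.2644, 0.1936]
eef_rot: [-0.0, 0.136, 0.991, -0.0]
wrist_force: [1.0, 0.7, 0.0]
opening: 0.085
```

>>> {"method": "send_rows", "body": {
  "rows": [
    [[20, -50, 0, 0, 0, 2.1, 0], [20, -50, 0, 0, 0, 2.1, 0], [20, -50, 0, 0, 0, 2.1, 0], [20, -50, 0, 0, 0, 2.1, 0], [20, -50, 0, 0, 0, 2.1, 0]]
  ]
}}

```text
time: 1.35
tool_pos: [0.4538, 0.0144, 0.1937]
eef_rot: [0.0, 0.045, 0.999, 0.0]
wrist_force: [1.2, -0.2, -0.3]
opening: 0.0855
```

>>> {"method": "send_rows", "body": {
  "rows": [
    [[20, -56, 0, 0, 0, 1.9, 0], [0, 0, 0, 0, 0, 0, 80], [0, 0, 0, 0, 0, 0, 80]]
  ]
}}

```text
time: 1.72
tool_pos: [0.473, -0.0395, 0.1932]
eef_rot: [-0.001, 0.029, 1.0, 0.0]
wrist_force: [1.0, 0.8, -0.3]
opening: 0.0588
```

```bash
python3 - <<'E'
from h import *
from scipy.spatial.transform import Rotation as R
o=get_obs();q=o['eef_rot'];M=R.from_quat(q[[1,2,3,0]]).as_matrix();print(o['time'],o['tool_pos'],M.round(3),np.degrees(np.arctan2(M[1,1],M[0,1])),o['opening'],o['wrist_force'])
E
```

```text
1.725 [ 0.47297527 -0.03954511  0.19321763] [[-0.998  0.058 -0.001]
 [ 0.058  0.998  0.001]
 [ 0.001  0.001 -1.   ]] 86.66203558358583 0.058801820920092195 [ 1.00374353  0.76695167 -0.29552316]
```

>>> {"method": "send_rows", "body": {
  "rows": [
    [[0, 0, -40, 0, 0, 0, 80], [0, 0, -40, 0, 0, 0, 80], [0, 0, -28, 0, 0, 0, 80], [0, 0, -14, 0, 0, 0, 80], [0, -1, -5, 0, 0, 0, 80]]
  ]
}}

```text
time: 2.35
tool_pos: [0.4733, -0.0399, 0.0665]
eef_rot: [-0.0, 0.028, 1.0, 0.0]
wrist_force: [-0.0, 0.1, 0.2]
opening: 0.0586
```

```bash
python3 - <<'E'
from h import *
s=snap('side');cv2.imwrite('pics/d.png',cv2.resize(s['frame'][140:310,150:320],None,fx=3.4,fy=3.4,interpolation=2));print(get_obs()['wrist_force'])
E
```

```text
[-0.08589825 -1.35442281 -0.19383625]
```

View pics/d.png

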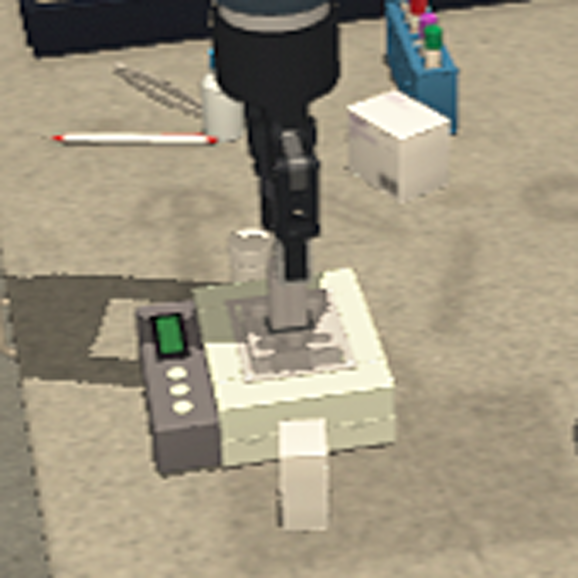

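The fingers stand on both sides of the handle (crop about (290,290)) and touch nothing. I'll close them now.

>>> {"method": "send_rows", "body": {
  "rows": [
    [[0, 0, 0, 0, 0, 0, 180], [0, 0, 0, 0, 0, 0, 200], [0, 0, 0, 0, 0, 0, 255], [0, 0, 0, 0, 0, 0, 255], [0, 0, 0, 0, 0, 0, 255]]
  ],
  "force": 100
}}

```text
time: 3.02
tool_pos: [0.4743, -0.0412, 0.0675]
eef_rot: [0.001, 0.029, 1.0, -0.0]
wrist_force: [-0.1, 0.4, 5.4]
opening: -0.0001
```

>>> {"method": "send_rows", "body": {
  "rows": [
    [[0, 0, 0, 0, 0, 0, 255], [0, 0, 0, 0, 0, 0, 255]]
  ]
}}

```text
time: 3.28
tool_pos: [0.4743, -0.0412, 0.0675]
eef_rot: [0.001, 0.029, 1.0, -0.0]
wrist_force: [-0.5, -0.2, 6.7]
opening: -0.0004
```

```bash
python3 - <<'E'
from h import *
s=snap('side');t=snap('top')
np.savez('s1.npz',top=cloud(t),side=cloud(s))
a=cv2.resize(s['frame'][180:280,190:290],(400,400),interpolation=2);b=cv2.resize(t['frame'][225:325,247:347],(400,400),interpolation=2)
cv2.imwrite('pics/e.png',np.hstack([a,b]));print(get_obs())
E
```

```text
{'time': 3.375, 'qpos': array([-3.36688280e-01,  1.20006626e-01,  1.95764995e+00,  7.09350032e-06,
        1.06247101e+00, -1.85029612e+00]), 'joint_velocities': array([-0.00230558,  0.00052541, -0.00165095, -0.00013848,  0.00150897,
       -0.00051201]), 'joint_torque': array([-2.13168897e-01, -3.32288039e+01, -2.75920773e+01, -9.01705236e-02,
       -1.93401016e-01, -1.90618898e-04]), 'tool_pos': array([ 0.47430948, -0.04120569,  0.06754232]), 'eef_rot': array([ 6.98981551e-04,  2.85920628e-02,  9.99590895e-01, -2.19182251e-04]), 'wrist_force': array([-0.47747892,  0.59873341,  4.77255541]), 'torque': array([0.10760266, 0.06267638, 0.03962492]), 'opening': -0.0002034722508904698}
```

View pics/e.png

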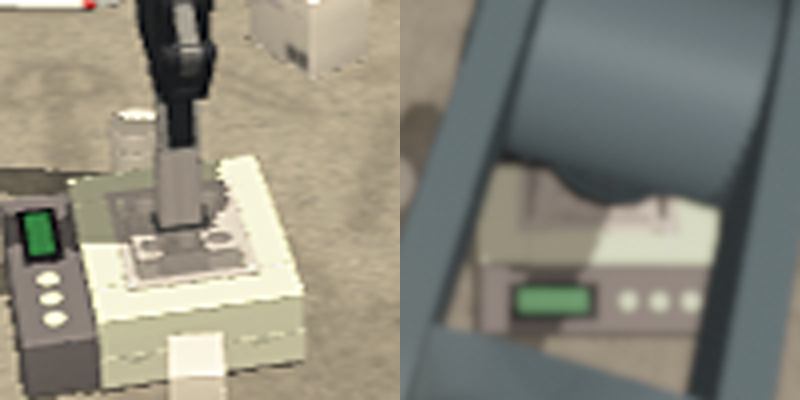

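The grey handle still shows in front of the black finger (crop about (180,190)), and the opening reads 0. I'll check with depth where the fingers are.

```bash
python3 - <<'E'
from h import *
s=snap('side');C=cloud(s);f=210/np.tan(np.radians(s['vfov']/2))
T=np.linalg.inv(s['T'])
def px(p): q=T[:3,:3]@p+T[:3,3]; return (q[:2]/q[2]*f+[s['cx'],s['cy']]).round(1)
print('tcp',px(get_obs()['tool_pos']),'handle top',px(np.array([.473,-.0405,.105])))
for r in range(196,240,3):
    print(r,[(c,tuple((C[r,c]*1000).round().tolist()),s['frame'][r,c].tolist()) for c in (231,236,241)])
E
```

```text
tcp [235.3 230.7] handle top [233.9 216.2]
196 [(231, (457.0, -102.0, 192.0), [27, 26, 26]), (236, (467.0, -101.0, 190.0), [57, 60, 61]), (241, (478.0, -97.0, 186.0), [24, 22, 22])]
199 [(231, (458.0, -94.0, 181.0), [28, 26, 27]), (236, (470.0, -85.0, 174.0), [34, 34, 32]), (241, (480.0, -88.0, 174.0), [24, 21, 20])]
202 [(231, (461.0, -81.0, 166.0), [27, 26, 25]), (236, (473.0, -72.0, 159.0), [43, 42, 41]), (241, (482.0, -79.0, 161.0), [18, 13, 11])]
205 [(231, (462.0, -70.0, 152.0), [28, 28, 29]), (236, (476.0, -54.0, 140.0), [29, 29, 29]), (241, (535.0, 173.0, -1.0), [153, 184, 197])]
208 [(231, (466.0, -51.0, 133.0), [90, 99, 102]), (236, (475.0, -55.0, 134.0), [33, 32, 31]), (241, (532.0, 158.0, -1.0), [146, 174, 188])]
211 [(231, (465.0, -50.0, 125.0), [94, 103, 108]), (236, (475.0, -56.0, 127.0), [32, 32, 31]), (241, (529.0, 146.0, -2.0), [143, 171, 183])]
214 [(231, (466.0, -48.0, 116.0), [105, 115, 119]), (236, (475.0, -56.0, 120.0), [33, 32, 32]), (241, (525.0, 128.0, 0.0), [147, 176, 192])]
217 [(231, (465.0, -48.0, 109.0), [125, 136, 142]), (236, (476.0, -47.0, 107.0), [1
[... 354 characters left out ...]
31, (465.0, -45.0, 84.0), [127, 140, 152]), (236, (475.0, -47.0, 83.0), [128, 141, 153]), (241, (497.0, 1.0, 49.0), [110, 121, 130])]
229 [(231, (464.0, -46.0, 77.0), [128, 140, 151]), (236, (475.0, -46.0, 75.0), [129, 141, 153]), (241, (493.0, -16.0, 52.0), [129, 143, 154])]
232 [(231, (464.0, -44.0, 68.0), [127, 139, 151]), (236, (475.0, -46.0, 67.0), [130, 142, 153]), (241, (489.0, -31.0, 55.0), [90, 99, 104])]
235 [(231, (464.0, -43.0, 60.0), [130, 143, 155]), (236, (475.0, -43.0, 57.0), [130, 142, 154]), (241, (485.0, -48.0, 58.0), [59, 61, 64])]
238 [(231, (462.0, -52.0, 58.0), [111, 123, 132]), (236, (474.0, -49.0, 53.0), [137, 151, 162]), (241, (483.0, -56.0, 56.0), [203, 225, 242])]
```

```bash
python3 - <<'E'
from h import *
z=np.load('s0.npz');S=z['side'];f=z['fs']
for r in range(50,96,3):
    k=[c for c in range(85,135) if f[r,c].max()<90 and S[r,c,2]>.12 and S[r,c,1]<.65 ]
    print(r,len(k),[(c,(S[r,c]*1000).round().tolist()) for c in k[::4]][:4])
s=snap('side');C=cloud(s)
k=(abs(C[...,0]-.474)<.03)&(C[...,2]>.1)&(abs(C[...,1]+.04)<.09)&(s['frame'].max(2)<75)
q=C[k];o=np.argsort(q[:,2])[:12];print(q[o].round(3))
E
```

```text
50 26 [(96, [229.0, 490.0, 349.0]), (100, [240.0, 484.0, 349.0]), (104, [249.0, 487.0, 348.0]), (108, [259.0, 505.0, 343.0])]
53 32 [(90, [215.0, 463.0, 348.0]), (95, [227.0, 464.0, 347.0]), (99, [237.0, 456.0, 348.0]), (103, [246.0, 482.0, 341.0])]
56 32 [(90, [214.0, 457.0, 342.0]), (94, [223.0, 455.0, 342.0]), (98, [233.0, 451.0, 342.0]), (102, [242.0, 477.0, 335.0])]
59 34 [(90, [212.0, 458.0, 334.0]), (94, [222.0, 455.0, 334.0]), (98, [232.0, 450.0, 335.0]), (102, [240.0, 487.0, 325.0])]
62 32 [(91, [213.0, 455.0, 327.0]), (95, [223.0, 460.0, 325.0]), (99, [233.0, 448.0, 327.0]), (103, [241.0, 490.0, 316.0])]
65 28 [(91, [212.0, 455.0, 319.0]), (95, [222.0, 450.0, 320.0]), (99, [232.0, 445.0, 321.0]), (103, [240.0, 481.0, 310.0])]
68 23 [(91, [211.0, 454.0, 312.0]), (98, [228.0, 450.0, 312.0]), (102, [237.0, 477.0, 304.0]), (106, [247.0, 477.0, 303.0])]
71 20 [(92, [212.0, 449.0, 305.0]), (96, [220.0, 479.0, 296.0]), (100, [232.0, 445.0, 305.0]), (106, [246.0, 476.0, 295.0])]
74 21 [(92, [210.0, 455.0, 296.0]), (96, [220.0, 450.0, 296.0]), (100, [231.0, 444.0, 297.0]), (104, [240.0, 464.0, 291.0])]
77 14 [(99, [225.0, 467.0, 283.0]), (103, [236.0, 466.0, 283.0]), (117, [269.0, 555.0, 254.0]), (121, [280.0, 549.0, 255.0])]
80 11 [(99, [224.0, 471.0, 274.0]), (103, [234.0, 467.0, 274.0]), (119, [274.0, 551.0, 247.0])]
83 6 [(100, [225.0, 468.0, 267.0]), (104, [235.0, 471.0, 265.0])]
86 6 [(100, [224.0, 461.0, 260.0]), (104, [234.0, 466.0, 258.0])]
89 1 [(108, [243.0, 467.0, 249.0])]
92 0 []
95 0 []
[[ 0.481 -0.047  0.11 ]
 [ 0.481 -0.046  0.112]
 [ 0.469 -0.051  0.113]
 [ 0.477 -0.054  0.113]
 [ 0.475 -0.054  0.114]
 [ 0.473 -0.055  0.114]
 [ 0.469 -0.05   0.114]
 [ 0.466 -0.053  0.115]
 [ 0.471 -0.051  0.115]
 [ 0.47  -0.055  0.115]
 [ 0.475 -0.053  0.115]
 [ 0.477 -0.054  0.115]]
```

Finding: the fingertips really sit about 40 mm higher than the reported TCP. At the start they were at z≈0.25 with 0.194 reported. Now they are shut, resting on the handle's top (z 0.105) with 0.0675 reported. I'll raise the arm and do a short tilt test to see whether this offset turns with the tool.

>>> {"method": "send_rows", "body": {
  "rows": [
    [[0, 0, 20, 0, 0, 0, 255], [0, 0, 40, 0, 0, 0, 255], [0, 0, 0, 0, 0, 0, 255]]
  ]
}}

```text
time: 3.85
tool_pos: [0.4759, -0.0418, 0.1296]
eef_rot: [0.003, 0.029, 1.0, -0.001]
wrist_force: [0.9, 0.2, -0.1]
opening: 0.0
```

```bash
cat > tip.py <<'E'
from h import *
def tip():
    o=get_obs();s=snap('side');C=cloud(s)
    k=(abs(C[...,0]-.474)<.03)&(C[...,2]>.11)&(C[...,2]<.35)&(abs(C[...,1]+.05)<.12)&(s['frame'].max(2)<75)
    z=C[...,2]
    print(o['time'],'tool',o['tool_pos'].round(4),'rot',o['eef_rot'].round(3),'F',o['wrist_force'].round(1),'zmin',np.sort(z[k])[:6].round(3))
    z0=np.sort(z[k])[3]
    for h in (.004,.02,.04,.06):
        q=C[k&(abs(z-z0-h)<.006)]
        if len(q):print(h,len(q),np.median(q,0).round(4))
    return s
if __name__=='__main__':
    s=tip();k=get_obs()
E
python3 tip.py; python3 - <<'E'
import sys;sys.path.insert(0,'.')
from h import *
W=snap('side');C=cloud(W);k=(abs(C[...,0]-.473)<.02)&(abs(C[...,1]+.041)<.02)&(C[...,2]>.095)&(C[...,2]<.115)
print('handle top now',C[k].mean(0),C[k].max(0))
E
```

```text
3.85 tool [ 0.4759 -0.0418  0.1296] rot [ 0.003  0.029  1.    -0.001] F [ 0.9  0.2 -0.1] zmin [0.172 0.173 0.174 0.175 0.176 0.176]
0.004 24 [ 0.4754 -0.0533  0.1791]
0.02 35 [ 0.4746 -0.0536  0.1939]
0.04 37 [ 0.4709 -0.0713  0.2167]
0.06 65 [ 0.4657 -0.0849  0.2358]
handle top now [ 0.47085537 -0.04289645  0.10144282] [ 0.48298915 -0.03236249  0.10592834]
```

>>> {"method": "send_rows", "body": {
  "rows": [
    [[0, 0, 0, 10, 0, 0, 255], [0, 0, 0, 10, 0, 0, 255], [0, 0, 0, 0, 0, 0, 255]]
  ]
}}

```text
time: 4.32
tool_pos: [0.4724, -0.0428, 0.1246]
eef_rot: [-0.006, 0.031, 0.984, 0.175]
wrist_force: [0.1, 0.3, 0.4]
opening: 0.0002
```

```bash
python3 tip.py
```

```text
4.325 tool [ 0.4724 -0.0428  0.1246] rot [-0.006  0.031  0.984  0.175] F [0.1 0.3 0.4] zmin [0.163 0.165 0.165 0.165 0.165 0.166]
0.004 24 [ 0.4712 -0.0726  0.1695]
0.02 5 [ 0.4678 -0.0781  0.1807]
0.04 29 [ 0.4611 -0.0867  0.2047]
0.06 116 [ 0.464  -0.1391  0.2251]
```

The offset turns with the tool: the true tip lies about 38–42 mm behind the reported TCP along the fingers, and turns pivot about the reported TCP. I'll allow for that, level the tool, open the fingers and go lower.

>>> {"method": "send_rows", "body": {
  "rows": [
    [[0, 0, 0, -10, 0, 0, 80], [0, 0, 0, -10, 0, 0, 80], [0, 0, 0, 0, 0, 0, 80], [0, 0, 0, 0, 0, 0, 80]]
  ]
}}

```text
time: 4.88
tool_pos: [0.4733, -0.0398, 0.1266]
eef_rot: [-0.0, 0.027, 1.0, 0.001]
wrist_force: [0.9, 0.2, -0.0]
opening: 0.0586
```

```bash
cat > st.py <<'E'
from h import *
from scipy.spatial.transform import Rotation as R
o=get_obs();q=o['eef_rot'];M=R.from_quat(q[[1,2,3,0]]).as_matrix()
a=-M[:,2]
print('t',o['time'],'tool',(o['tool_pos']*1000).round(1),'tilt about x,y deg',np.degrees([-a[1],a[0]]).round(2),'yaw',np.degrees(np.arctan2(M[1,1],M[0,1])).round(2),'F',o['wrist_force'].round(1),'M',o['torque'].round(2),'open',o['opening'].round(4))
E
python3 st.py
```

```text
Traceback (most recent call last):
  File "st.py", line 5, in <module>
    print('t',o['time'],'tool',(o['tool_pos']*1000).round(1),'tilt about x,y deg',np.degrees([-a[1],a[0]]).round(2),'yaw',np.degrees(np.arctan2(M[1,1],M[0,1])).round(2),'F',o['wrist_force'].round(1),'M',o['torque'].round(2),'open',o['opening'].round(4))
                                                                                                                                                                                                                                       ^^^^^^^^^^^^^^^^^^
AttributeError: 'float' object has no attribute 'round'
```

>>> {"method": "send_rows", "body": {
  "rows": [
    [[0, 0, -35, 0, 0, 0, 80], [0, 0, -30, 0, 0, 0, 80], [0, 0, -15, 0, 0, 0, 80], [0, 0, -8, 0, 0, 0, 80], [0, 0, -8, 0, 0, 0, 80]]
  ]
}}

```text
time: 5.5
tool_pos: [0.4744, -0.0416, 0.0311]
eef_rot: [0.001, 0.029, 1.0, -0.0]
wrist_force: [0.1, 0.6, 0.2]
opening: 0.0588
```

```bash
sed -i "s/o\['opening'\].round(4)/o['opening']/" st.py; python3 st.py; python3 - <<'E'
from h import *
s=snap('side');cv2.imwrite('pics/f.png',cv2.resize(s['frame'][170:280,180:290],None,fx=4,fy=4,interpolation=2))
E
```

```text
t 5.5 tool [474.4 -41.6  31.1] tilt about x,y deg [-0.02 -0.07] yaw 86.69 F [0.1 0.6 0.2] M [-0.04 -0.05 -0.01] open 0.058769628728170153
```

View pics/f.png

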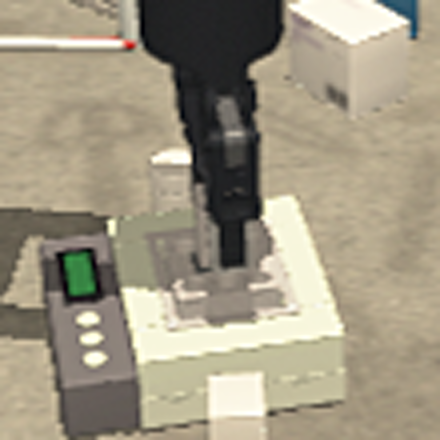

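The near finger now covers the handle (crop about (230,240)), with its tip just above the block's body and no contact. I'll close the fingers.

>>> {"method": "send_rows", "body": {
  "rows": [
    [[0, 0, -2, 0, 0, 0, 180], [0, 0, 0, 0, 0, 0, 200], [0, 0, 0, 0, 0, 0, 255], [0, 0, 0, 0, 0, 0, 255], [0, 0, 0, 0, 0, 0, 255]]
  ],
  "force": 110
}}

```text
time: 6.18
tool_pos: [0.4741, -0.0409, 0.0293]
eef_rot: [0.0, 0.029, 1.0, 0.0]
wrist_force: [0.1, 2.0, 5.7]
opening: 0.0128
```

```bash
python3 st.py
```

```text
t 6.175 tool [474.1 -40.9  29.3] tilt about x,y deg [-0.   -0.05] yaw 86.73 F [0.1 2.  5.7] M [0.27 0.03 0.03] open 0.012824984699012876
```

The handle is gripped: the opening reads 12.8 mm. First rock: left side up about the lower right edge.

>>> {"method": "send_rows", "body": {
  "rows": [
    [[0, -0.3, 1.6, 2.4, -0.14, 0, 255], [0, -0.4, 1.6, 2.4, -0.14, 0, 255], [0, -0.4, 1.6, 2.4, -0.14, 0, 255], [0, -0.5, 1.6, 2.4, -0.14, 0, 255], [0, 0, 0, 0, 0, 0, 255]]
  ]
}}

```text
time: 6.8
tool_pos: [0.474, -0.0427, 0.0357]
eef_rot: [0.003, 0.029, 0.996, 0.085]
wrist_force: [-0.1, 2.9, 5.8]
opening: 0.0126
```

```bash
python3 st.py
```

```text
t 6.8 tool [474.  -42.7  35.7] tilt about x,y deg [ 9.64 -0.61] yaw 86.65 F [-0.1  2.9  5.8] M [0.57 0.03 0.04] open 0.012558763862040231
```

>>> {"method": "send_rows", "body": {
  "rows": [
    [[0, -0.4, 1.2, 1.8, -0.1, 0, 255], [0, -0.4, 1.2, 1.8, -0.1, 0, 255], [0, 0, 0, 0, 0, 0, 255], [0, 0, 0, 0, 0, 0, 255]]
  ]
}}

```text
time: 7.3
tool_pos: [0.474, -0.0434, 0.0381]
eef_rot: [0.004, 0.029, 0.993, 0.116]
wrist_force: [-0.1, 2.1, 6.2]
opening: 0.0128
```

```bash
python3 st.py; python3 - <<'E'
from h import *
s=snap('side');cv2.imwrite('pics/g.png',cv2.resize(s['frame'][170:280,180:290],None,fx=5,fy=5,interpolation=2))
E
```

```text
t 7.3 tool [474.  -43.4  38.1] tilt about x,y deg [13.15 -0.79] yaw 86.7 F [-0.1  2.1  6.2] M [ 0.24  0.02 -0.02] open 0.01280775067869735
```

View pics/g.png

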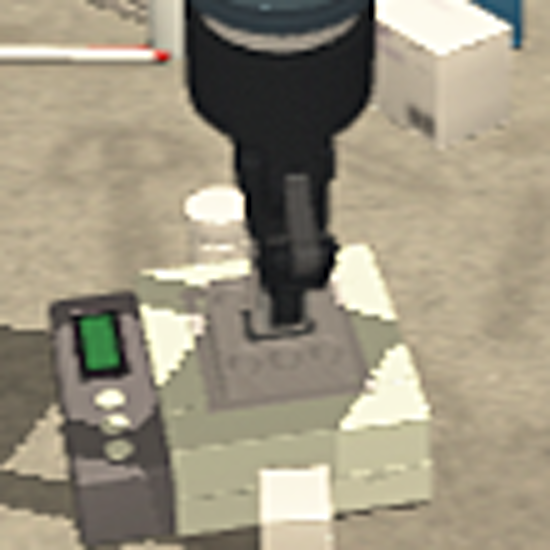

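The left side is up: tilt 13.2°, and the moment fell from 0.57 to 0.24 N m as it passed its nose. In the crop the block leans right. Now I'll rock the right side up.

>>> {"method": "send_rows", "body": {
  "rows": [
    [[0, 0.4, 1, -2.1, 0.12, 0, 255], [0, 0.4, 1, -2.1, 0.12, 0, 255], [0, 0.4, 1, -2.1, 0.12, 0, 255], [0, 0.4, 1, -2.1, 0.12, 0, 255], [0, 0.4, 1, -2.1, 0.12, 0, 255]]
  ]
}}

```text
time: 7.98
tool_pos: [0.4728, -0.0403, 0.0415]
eef_rot: [-0.0, 0.029, 0.999, 0.025]
wrist_force: [1.3, 4.2, -2.4]
opening: 0.0126
```

```bash
python3 st.py
```

```text
t 7.975 tool [472.8 -40.3  41.5] tilt about x,y deg [ 2.81 -0.07] yaw 86.66 F [ 1.3  4.2 -2.4] M [ 1.14 -0.26 -0.08] open 0.012622066691703385
```

>>> {"method": "send_rows", "body": {
  "rows": [
    [[0, 0.2, 1.5, -2.1, 0.12, 0, 255], [0, 0.2, 1.5, -2.1, 0.12, 0, 255], [0, 0, 1.5, -2.1, 0.12, 0, 255], [0, 0, 0, 0, 0, 0, 255]]
  ]
}}

```text
time: 8.48
tool_pos: [0.4729, -0.0404, 0.0463]
eef_rot: [-0.002, 0.028, 0.999, -0.031]
wrist_force: [0.0, -0.0, -3.1]
opening: 0.0129
```

```bash
python3 st.py
```

```text
t 8.475 tool [472.9 -40.4  46.3] tilt about x,y deg [-3.55  0.28] yaw 86.8 F [ 0.  -0.  -3.1] M [ 0.12 -0.12 -0.05] open 0.012917811738588846
```

Both sides are past: left about 14.5 mm, right about 19.5 mm, and the load is now roughly the block's weight. I'll pause, level it and lift.

>>> {"method": "send_rows", "body": {
  "rows": [
    [[0, 0, 0, 0, 0, 0, 255], [0, 0, 1, 0, 0, 0, 255], [0, 0, 2, 1.8, -0.1, 0, 255], [0, 0, 3, 1.7, -0.1, 0, 255]]
  ]
}}

```text
time: 8.98
tool_pos: [0.4732, -0.041, 0.053]
eef_rot: [-0.0, 0.029, 1.0, -0.0]
wrist_force: [0.2, 1.0, -4.4]
opening: 0.0129
```

>>> {"method": "send_rows", "body": {
  "rows": [
    [[0, 0, 6, 0, 0, 0, 255], [0, 0, 8, 0, 0, 0, 255], [0, 0, 8, 0, 0, 0, 255], [0, 0, 4, 0, 0, 0, 255], [0, 0, 0, 0, 0, 0, 255]]
  ]
}}

```text
time: 9.6
tool_pos: [0.474, -0.041, 0.0796]
eef_rot: [0.0, 0.028, 1.0, -0.001]
wrist_force: [-0.4, -0.1, -3.6]
opening: 0.0128
```

>>> {"method": "send_rows", "body": {
  "rows": [
    [[0, 0, 0, 0, 0, 0, 255], [0, 0, 0, 0, 0, 0, 255]]
  ]
}}

```text
time: 9.85
tool_pos: [0.4733, -0.0408, 0.0788]
eef_rot: [-0.0, 0.029, 1.0, -0.001]
wrist_force: [-0.7, -0.3, -2.7]
opening: 0.0128
```

```bash
python3 st.py; python3 - <<'E'
from h import *
s=snap('side');C=cloud(s);cv2.imwrite('pics/i.png',cv2.resize(s['frame'][150:300,160:310],None,fx=4,fy=4,interpolation=2))
k=(abs(C[...,0]-.473)<.024)&(abs(C[...,1]+.05)<.025)&(C[...,2]>.06)&(C[...,2]<.1)&(s['frame'].max(2)>75)
print('body top z percentiles',np.percentile(C[k][:,2],[10,50,80,90]).round(3))
t=snap('top');W=cloud(t)
S0=np.load('s0.npz')['side'];
for n,(x,y) in dict(jar=(.471,.0856),box=(.454,-.16)).items():
    for D in (S0,C):
        m=(np.hypot(D[...,0]-x,D[...,1]-y)<.035)&(D[...,2]>.02)&(D[...,2]<.07);print(n,m.sum(),D[m].mean(0).round(4))
E
```

```text
t 9.85 tool [473.3 -40.8  78.8] tilt about x,y deg [-0.09  0.04] yaw 86.73 F [-0.7 -0.3 -2.7] M [-0.02 -0.01 -0.04] open 0.012818071255255505
body top z percentiles [0.076 0.088 0.096 0.098]
jar 170 [0.4691 0.0786 0.0387]
jar 42 [0.4642 0.0893 0.0411]
box 345 [ 0.4509 -0.1694  0.0461]
box 343 [ 0.4509 -0.1691  0.0462]
```

View pics/i.png

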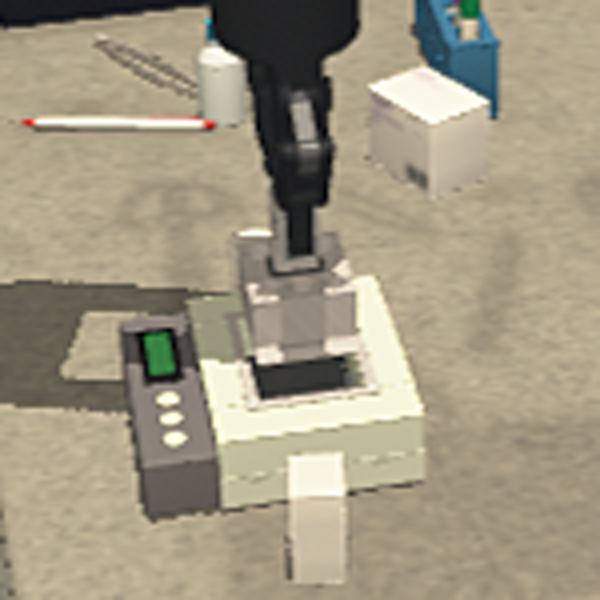

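The block hangs level and clear (crop about (300,310)), above the empty well (crop about (310,378)). Jar and carton are in place. I'll hand it in.

```bash
python3 - <<'E'
from h import *
o=get_obs();print(abs(o['joint_velocities']).max());print(finish_job())
E
```

```text
0.003183592423259265
the job is handed in; nothing more can be done
None
```

The block is out of the well and the job is handed in; no verdict was reported. I gripped the handle, rocked the left side up over its catch to about 13°, then rocked the right side up to −3.5°. After that I levelled the block and lifted it out.

**Last checks:** At about 9.9 s of 34 s:
- **Clearance:** the underside was about 23 mm above the rim, straight over the well.
- **At rest and level:** tilt was 0.1° and the joints were still.
- **Grip:** the fingers held the handle at an opening of 12.8 mm, and the load was roughly the block's weight. The reading wavered between 2.7 and 4.4 N.
- **Bystanders:** the carton measured where it started. The jar was partly hidden by the block at the end, so its numbers moved up to 11 mm in y, but it looked upright in place. I did not measure the saline bottle or sample pot again; the arm never went near them.

**What disagreed:** the true fingertips lie about 38–42 mm behind the reported TCP. Because of that, my first grasp closed on nothing and rested on top of the handle with about 6 N, moving nothing. I confirmed the offset with depth readings and a tilt test, then allowed for it in the second grasp. The block heights above are worked out from the tool's movement since that grasp and agree with the pictures.

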